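# Cover the open ports of the gas machine

## Robot

A 7-joint arm with a two-finger parallel gripper is mounted at the origin on the work surface. World frame = base frame: x ahead of the robot, y to its left, z up, the work surface at z = 0. Lengths are in m, angles in rad, forces in N, time in s.
With the tool pointing down it reaches from about 0.425 to 0.875 m from the base axis. Payload 4.7 kg.
Tool frame: the origin (TCP) lies midway between the tips of the shut fingers; the grasp point (between the pads) lies 19 mm behind it; z points along the fingers, y is the line along which they close (so a half turn about z gives the same grasp; the last joint's range is limited). The gripper opens to 85 mm and grips with 20 to 120 N. Pads are 22 mm wide; open, the fingers measure 114 mm over their backs; the gripper's body (76 mm by 85 mm) begins 54 mm behind the grasp point. The pads swing forward as they close: fully open they stand 13 mm farther back than shut.
Start: joints at [-1.243, 0.321, -0.07, 1.45, 0.023, 1.371, -0.057], TCP at [0.201, 0.618, 0.231] pointing down, gripper open.
Joint ranges: [-2.86, 2.86], [-0.3, 2.09], [-1.38, 1.24], [0.06, 2.45], [-1.56, 4.7], [0.09, 2.05], [-2.69, 2.69]. Speed limits (rad/s): [2.57, 2.57, 3.14, 3.14, 3.14, 3.14, 3.14].

## Interface

Orientations are given as a unit quaternion [w, x, y, z].
In Python, from cell import ctrl gives the robot as it stands. The module is installed in compiled form; this text tells all that it offers.
- The arm moves only by the tool jog_arm, never from a script. Its argument "moves" is a list of rows, each a list of 7 numbers: the opening, from -1 (shut) to 1 (fully open), then the shift along the tool's x, y, z in mm, then the turn, a rotation vector about the tool's x, y, z in degrees. In form: [[gripper, x, y, z, ax, ay, az], ...]. A call has 1 to 12 rows; each row is the pose to reach, as a shift and turn from the pose commanded when the call began, along the tool's axes at that moment; what a row does not reach only later rows make up. A row lasts 1/12 s, in which the tool goes at most 41.7 mm and 7.16 degrees, less where a joint would pass 70% of its speed; a pose out of reach is approached as far as the arm can. A call with a gripper value outside its range is refused whole. The fingers move at their own pace and stop on an object; the grip force is fixed at half the most. Time passes only in rows, so rows that repeat a pose let the fingers close. It gives the time, the measured TCP pose, the force, the opening and the grip force at its end, in the units of the state.
- ctrl.get_obs(): the state, without advancing time (a new reading comes with each control period).
- ctrl.snapshot(name): name is "scene" or "top"; returns (picture, depth): 400x640x3 uint8, red, green, blue; 400x640 float32, m along the optical axis (not along the pixel's ray), 0 where there is no reading.
- ctrl.camera_params(name): a dict with "camera_matrix" (3x3 intrinsics, pixels), "distortion" ([k1, k2, p1, p2, k3] as OpenCV has them; the pictures are not rectified), "world_from_camera" (4x4, takes a point from camera to world coordinates). Camera axes: x right, y up, looking along -z (the intrinsics and any distortion apply to the point x, -y, -z); pixel columns grow to the right and rows downward; lengths in m; the calibration is good to about 2 mm. A picture is of the moment at which its call begins. camera_params takes no time and is no camera call.
- ctrl.finish_job(): hands the job in; it is judged then, once.
The state is a dict: "time_s": time; "joint_pos": joint angles; "joint_velocities": joint speeds; "effort": joint torques, N m; "tcp_pos": TCP position; "tcp_rot": TCP orientation; "wrist_force": force on the tool from outside, world axes, zero at the start; "torque": the same for the moment, N m; "finger_gap": opening from 0.0 (shut) to 1.0 (fully open); "grasp_force": force on a finger pad.
Only numpy, scipy, OpenCV 4.12 (cv2) and the standard library are available. Lean on these libraries where they do the work, as an engineer would, in place of code of your own. Each camera call takes 0.05 s, during which the arm holds its last target. There are 200 camera calls.

## Task

The anaesthesia machine has been cleaned and its four open gas ports must be closed against dust. Pick up the four knob-topped amber covers and set each upright over the port of its own size, smallest cover on smallest port and so on up to the largest, with the rim fully down on the port's flange. Leave the elbow connector and the pressure gauge where they lie.

Things in the scene. Friction and masses are not known exactly. Their poses are not given: they have to be found in the camera images.
- port_small: the smallest port, fixed to the worktop: round pale grey flange 56 mm across and 10 mm thick, with an upright pale blue plastic stub of 18 mm diameter rising 22 mm above it (top at 32 mm, a black bore half as wide in its middle; four flush screws in the flange). Origin on the worktop under the centre; z up along the stub; yaw means nothing.
- cover_small: the smallest dust cover, loose, standing upright on its rim: inverted amber cup, 40 mm outside and 34 mm inside diameter, 34 mm high, 30 mm deep inside, with a plain upright teal knob on top (cylinder 18 mm diameter, 30 mm tall, from 34 to 64 mm above the rim). About 35 g. Origin at the centre of the rim's underside; z up through the knob; yaw means nothing.
- port_medium: the second smallest port, fixed to the worktop: round pale grey flange 74 mm across and 10 mm thick, with an upright pale blue plastic stub of 36 mm diameter rising 22 mm above it (top at 32 mm, a black bore half as wide in its middle; four flush screws in the flange). Origin on the worktop under the centre; z up along the stub; yaw means nothing.
- cover_medium: the second smallest dust cover, loose, standing upright on its rim: inverted amber cup, 58 mm outside and 52 mm inside diameter, 34 mm high, 30 mm deep inside, with a plain upright teal knob on top (cylinder 18 mm diameter, 30 mm tall, from 34 to 64 mm above the rim). About 55 g. Origin at the centre of the rim's underside; z up through the knob; yaw means nothing.
- port_large: the second largest port, fixed to the worktop: round pale grey flange 92 mm across and 10 mm thick, with an upright pale blue plastic stub of 54 mm diameter rising 22 mm above it (top at 32 mm, a black bore half as wide in its middle; four flush screws in the flange). Origin on the worktop under the centre; z up along the stub; yaw means nothing.
- cover_large: the second largest dust cover, loose, standing upright on its rim: inverted amber cup, 76 mm outside and 70 mm inside diameter, 34 mm high, 30 mm deep inside, with a plain upright teal knob on top (cylinder 18 mm diameter, 30 mm tall, from 34 to 64 mm above the rim). About 80 g. Origin at the centre of the rim's underside; z up through the knob; yaw means nothing.
- port_xlarge: the largest port, fixed to the worktop: round pale grey flange 110 mm across and 10 mm thick, with an upright pale blue plastic stub of 72 mm diameter rising 22 mm above it (top at 32 mm, a black bore half as wide in its middle; four flush screws in the flange). Origin on the worktop under the centre; z up along the stub; yaw means nothing.
- cover_xlarge: the largest dust cover, loose, standing upright on its rim: inverted amber cup, 94 mm outside and 88 mm inside diameter, 34 mm high, 30 mm deep inside, with a plain upright teal knob on top (cylinder 18 mm diameter, 30 mm tall, from 34 to 64 mm above the rim). About 110 g. Origin at the centre of the rim's underside; z up through the knob; yaw means nothing.
- elbow: bystander, loose: grey plastic elbow connector lying flat, two 22 mm tubes at right angles, 41 mm over each leg, 22 mm high. Origin on the worktop near its middle, legs run to +x and +y.
- gauge: bystander, loose: round pressure gauge lying on its back, black case 56 mm diameter, 26 mm high, white dial with a red needle facing up, no knob. Origin at the centre of its underside.
Not all that is in view belongs to the job. Leave any green or pink look-alike of the port_small alone.

How it is judged:
By the outcome, as a careful person would: the job done as asked, in the order asked, and still so for the second after the job is handed in, with the robot touching nothing.
It also fails if it takes over 112 s, if anything falls off the work surface, if the arm or the gripper's body presses on something with over 40 N, if the wrist force passes 120 N, or if a joint passes its speed limit or range.

## Working session

There is one attempt and no reset: what is moved stays moved. The work goes in short steps, Python scripts to look and compute and a tool call to move; the robot and the scene stay as the last step left them, time stands still between calls to the robot, and variables do not carry over. Pictures are saved under pics/ and viewed, at most 14 in all, crops included, and the job is handed in when it is done.

Besides the shell and the picture viewer there is one more tool, called after "Request:" by a JSON object that holds its "name" and its "arguments". jog_arm: Moves the arm, as the interface text tells. Its arguments: {"type":"object","properties":{"moves":{"type":"array","items":{"type":"array","items":{"type":"number"}}}},"required":["moves"]}

```bash
mkdir -p pics; python3 - <<'E'
from cell import ctrl
import cv2,numpy as np
for n in("scene","top"):
    p,d=ctrl.snapshot(n); cv2.imwrite(f"pics/{n}0.png",p[:,:,::-1]); np.savez(f"{n}0.npz",p=p,d=d)
    c=ctrl.camera_params(n); print(n,c)
o=ctrl.get_obs(); print(o["time_s"],o["tcp_pos"],o["tcp_rot"],o["finger_gap"])
E
```

```text
scene {'camera_matrix': array([[403.42635048,   0.        , 325.29663871],
       [  0.        , 403.42635048, 196.75302354],
       [  0.        ,   0.        ,   1.        ]]), 'distortion': array([-0.09854719,  0.        ,  0.        ,  0.        ,  0.        ]), 'world_from_camera': array([[ 0.66878762, -0.56188985,  0.48682945,  0.96017219],
       [ 0.74344941,  0.50328063, -0.44044477, -0.42604813],
       [ 0.00246962,  0.65649707,  0.75432453,  0.76147286],
       [ 0.        ,  0.        ,  0.        ,  1.        ]])}
top {'camera_matrix': array([[366.03913003,   0.        , 318.94251144],
       [  0.        , 366.03913003, 198.9229917 ],
       [  0.        ,   0.        ,   1.        ]]), 'distortion': array([-0.05483976,  0.        ,  0.        ,  0.        ,  0.        ]), 'world_from_camera': array([[ 0.00535055,  0.98557141, -0.16917555,  0.33080832],
       [-0.99991734,  0.00725094,  0.01061747, -0.01257515],
       [ 0.01169095,  0.16910476,  0.98552874,  0.92904775],
       [ 0.        ,  0.        ,  0.        ,  1.        ]])}
0.1 [0.20053602 0.61779278 0.23036964] [-1.02638959e-04  1.56252576e-01  9.87716778e-01 -8.29920352e-04] 1.001183643641139
```

View pics/scene0.png

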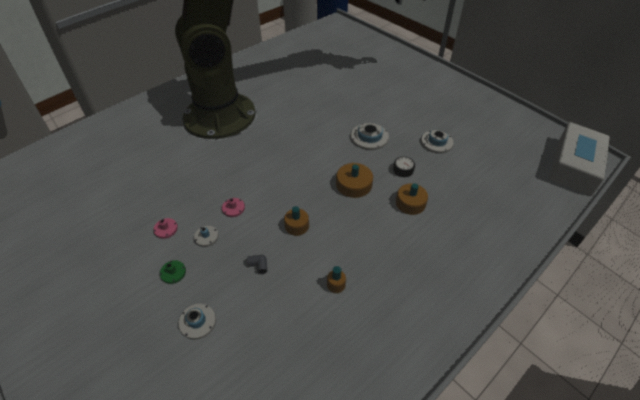

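View pics/top0.png

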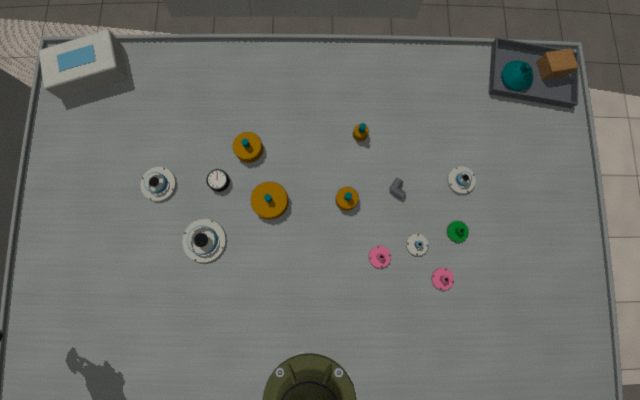

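The scene view shows the arm out of the way. In the top view the amber covers are at about xlarge (269,201), large (248,146), medium (347,198) and small (361,131). The ports are at xlarge (204,241), large (158,184), medium (462,180) and small (418,244). The gauge is at (217,181) and the elbow at (398,189). The pink and green ports are look-alikes, and the tray is irrelevant.

```bash
cat > h.py <<'E'
from cell import ctrl
import cv2,numpy as np
def cloud(n,p,d):
    c=ctrl.camera_params(n);v,u=np.mgrid[:400,:640]
    uv=cv2.undistortPoints(np.stack([u,v],-1).reshape(-1,1,2).astype(np.float64),c["camera_matrix"],c["distortion"]).reshape(400,640,2)
    X=np.stack([uv[...,0]*d,-uv[...,1]*d,-d],-1); T=c["world_from_camera"]
    W=X@T[:3,:3].T+T[:3,3]; W[d==0]=np.nan
    return W
def masks(p):
    h=cv2.cvtColor(p,cv2.COLOR_RGB2HSV).astype(int);H,S,V=h[...,0],h[...,1],h[...,2]
    return (H>8)&(H<28)&(S>150)&(V>40),(H>80)&(H<100)&(S>110)&(V>30),(S<60)&(V>135)
def circ(P):
    (x,y),r=cv2.minEnclosingCircle(P[:,:2].astype(np.float32)*1000);return round(x,1),round(y,1),round(2*r,1)
E
python3 - <<'E'
from h import *
for n in("top","scene"):
    f=np.load(n+"0.npz");p,d=f["p"],f["d"];W=cloud(n,p,d);am,te,wh=masks(p);z=W[...,2]
    print(n,"table z",np.nanmedian(z[150:250,300:330]))
    inr=(np.hypot(W[...,0],W[...,1])<.95)&(W[...,0]>.2)
    for nm,m in(("amber",am&(z>.027)&(z<.041)),("knob",te&(z>.057)&(z<.07)),("flange",(z>.005)&(z<.015)&~am&wh)):
        m=m&inr
        k,l,s,c=cv2.connectedComponentsWithStats(m.astype(np.uint8),connectivity=8)
        for i in range(1,k):
            if s[i,4]>(8 if nm=="knob" else 40):
                P=W[l==i];print(nm,c[i].round(0),s[i,4],circ(P),"med/mean",(P.mean(0)*1000).round(1))
E
```

```text
top table z -0.00034570134151024057
amber [360. 133.] 113 (662.7, -128.0, 37.9) med/mean [ 658.1 -126.8   32.9]
amber [247. 146.] 582 (620.9, 162.5, 75.9) med/mean [619.3 161.4  33.1]
amber [269. 200.] 970 (483.3, 102.9, 91.0) med/mean [482.1 102.4  33.4]
amber [346. 198.] 320 (489.1, -91.0, 55.8) med/mean [487.6 -90.5  33.5]
knob [362. 127.] 36 (664.9, -127.6, 18.4) med/mean [ 663.4 -128.9   62.7]
knob [245. 142.] 34 (621.7, 162.7, 16.9) med/mean [621.4 162.   62.8]
knob [348. 195.] 32 (489.4, -90.8, 15.6) med/mean [488.3 -90.9  63.7]
knob [267. 197.] 30 (482.8, 102.9, 14.1) med/mean [482.4 102.3  63.4]
flange [157. 181.] 429 (526.6, 395.8, 90.6) med/mean [531.5 397.5   9.4]
flange [460. 178.] 300 (544.3, -394.8, 72.1) med/mean [ 546.5 -391.4    9.4]
flange [202. 238.] 633 (382.5, 267.2, 108.3) med/mean [387.6 269.7   9.5]
flange [210. 235.] 47 (390.9, 251.4, 32.9) med/mean [394.8 250.9   9.5]
flange [416. 244.] 249 (375.8, -269.8, 54.7) med/mean [ 376.7 -268.6    9.5]
flange [198. 249.] 44 (360.7, 277.4, 29.3) med/mean [358.3 279.7   9.4]
scene table z -0.0019345290879696497
amber [355. 178.] 565 (486.7, 101.9, 89.9) med/mean [491.   97.5  31.9]
amber [412. 197.] 372 (625.2, 161.5, 70.0) med/mean [629.  157.1  31.9]
amber [297. 220.] 205 (493.3, -93.4, 52.3) med/mean [500.1 -95.1  31.6]
amber [337. 281.] 98 (668.3, -130.7, 34.3) med/mean [ 674.7 -133.7   31.2]
knob [355. 168.] 16 (485.9, 101.1, 11.9) med/mean [486.2 100.8  61.5]
knob [414. 186.] 18 (623.9, 162.6, 13.3) med/mean [624.5 161.5  61.9]
knob [295. 210.] 24 (491.9, -91.8, 14.2) med/mean [491.5 -93.   61.4]
knob [337. 270.] 37 (667.1, -129.3, 14.8) med/mean [ 667.3 -130.2   62. ]
```

```bash
cat > to.py <<'E'
import sys,numpy as np
from cell import ctrl
from scipy.spatial.transform import Rotation as R
o=ctrl.get_obs();q=np.array(o["tcp_rot"]);r=R.from_quat(q[[1,2,3,0]])
p=np.array(o["tcp_pos"])*1000
print("t",o["time_s"],"tcp",p.round(1),"Rx",r.as_matrix()[:,0].round(3),"tilt",np.degrees(np.arccos(-r.as_matrix()[2,2])).round(2),"j",np.round(o["joint_pos"],2),"gap",round(o["finger_gap"],3))
a=list(map(float,sys.argv[1:]))
for i in range(0,len(a),3):
    t=np.array(a[i:i+3]); print(t,"shift",r.inv().apply(t-p).round(1)); p=t
E
python3 to.py 666 -128.5 200 666 -128.5 38
```

```text
t 0.1 tcp [200.5 617.8 230.4] Rx [-0.951  0.309 -0.   ] tilt 0.1 j [-1.24  0.32 -0.07  1.45  0.02  1.37 -0.06] gap 1.001
[ 666.  -128.5  200. ] shift [-673.1 -566.1   31.4]
[ 666.  -128.5   38. ] shift [  0.    0.3 162. ]
```

Request:
{"name": "jog_arm", "arguments": {"moves": [[1,-336,-283,16,0,0,0],[1,-336,-283,16,0,0,0],[1,-336,-283,16,0,0,0],[1,-336,-283,16,0,0,0],[1,-336,-283,16,0,0,0],[1,-336,-283,16,0,0,0],[1,-336,-283,16,0,0,0],[1,-336,-283,16,0,0,0],[1,-336,-283,16,0,0,0],[1,-336,-283,16,0,0,0],[1,-336,-283,16,0,0,0],[1,-336,-283,16,0,0,0]]}}

```text
time_s: 1.1
tcp_pos: [0.436, 0.2389, 0.2151]
tcp_rot: [0.001, 0.161, 0.987, -0.001]
wrist_force: [0.5, 0.1, 0.7]
finger_gap: 1.002
grasp_force: 0.0
```

Request:
{"name": "jog_arm", "arguments": {"moves": [[1,-337,-283,15,0,0,0],[1,-337,-283,15,0,0,0],[1,-337,-283,15,0,0,0],[1,-337,-283,15,0,0,0],[1,-337,-283,15,0,0,0],[1,-337,-283,15,0,0,0],[1,-337,-283,15,0,0,0],[1,-337,-283,15,0,0,0],[1,-337,-283,15,0,0,0],[1,-337,-283,15,0,0,0],[1,-337,-283,15,0,0,0],[1,-337,-283,15,0,0,0]]}}

```text
time_s: 2.1
tcp_pos: [0.6666, -0.1343, 0.1988]
tcp_rot: [-0.0, 0.16, 0.987, -0.002]
wrist_force: [-1.8, -0.6, 1.0]
finger_gap: 0.998
grasp_force: 0.0
```

```bash
python3 to.py 666 -128.5 110 666 -128.5 38
```

```text
t 2.1 tcp [ 666.6 -134.3  198.8] Rx [-0.949  0.315 -0.   ] tilt 0.28 j [-0.25  0.44  0.56  1.43 -0.23  1.34  1.57] gap 0.998
[ 666.  -128.5  110. ] shift [ 2.5  5.7 88.8]
[ 666.  -128.5   38. ] shift [ 0.   0.3 72. ]
```

Request:
{"name": "jog_arm", "arguments": {"moves": [[1,0,0,30,0,0,0],[1,0,0,60,0,0,0],[1,0,0,89,0,0,0],[1,0,0,89,0,0,0],[1,0,0,89,0,0,0],[1,0,0,89,0,0,0]]}}

```text
time_s: 2.6
tcp_pos: [0.667, -0.1271, 0.1129]
tcp_rot: [0.001, 0.156, 0.988, 0.0]
wrist_force: [0.1, -0.8, 0.7]
finger_gap: 1.005
grasp_force: 0.0
```

```bash
python3 to.py 666 -128.5 38;  python3 - <<'E'
from h import *
a=[cv2.resize(ctrl.snapshot(n)[0][y:y+150,x:x+200,::-1],None,fx=2,fy=2,interpolation=3) for n,x,y in(("scene",240,170),("top",260,60))]
cv2.imwrite("pics/g1.png",np.hstack(a))
E
```

```text
t 2.6 tcp [ 667.  -127.1  112.9] Rx [-0.951  0.308 -0.002] tilt 0.11 j [-0.25  0.49  0.53  1.53 -0.26  1.19  1.59] gap 1.005
[ 666.  -128.5   38. ] shift [ 0.7 -1.8 74.9]
```

View pics/g1.png

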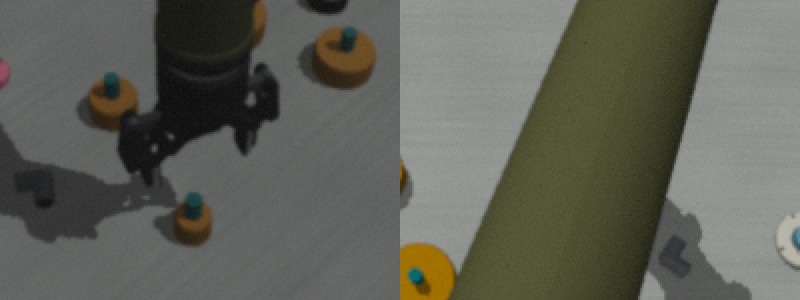

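The gripper is open around crop pixel (200,160), directly above the small knob at (193,205). I'll descend and close.

Request:
{"name": "jog_arm", "arguments": {"moves": [[1,0.5,-1.5,30,0,0,0],[1,0.5,-1.5,55,0,0,0],[1,0.5,-1.5,73,0,0,0],[1,0.5,-1.5,73,0,0,0],[1,0.5,-1.5,73,0,0,0],[-1,0.5,-1.5,73,0,0,0],[-1,0.5,-1.5,73,0,0,0],[-1,0.5,-1.5,73,0,0,0],[-1,0.5,-1.5,73,0,0,0],[-1,0.5,-1.5,73,0,0,0],[-1,0.5,-1.5,73,0,0,0],[-1,0.5,-1.5,73,0,0,0]]}}

```text
time_s: 3.7
tcp_pos: [0.6657, -0.1292, 0.0391]
tcp_rot: [0.001, 0.156, 0.988, 0.0]
wrist_force: [0.1, 0.4, 4.3]
finger_gap: 0.189
grasp_force: 58.5
```

```bash
python3 to.py 666 -128.5 150 377 -270.5 150 377 -270.5 52;python3 - <<'E'
from h import *
a=cv2.resize(ctrl.snapshot("scene")[0][170:320,240:440,::-1],None,fx=3,fy=3,interpolation=3)
cv2.imwrite("pics/g2.png",a)
E
```

```text
t 3.7 tcp [ 665.7 -129.2   39.1] Rx [-0.951  0.309 -0.001] tilt 0.08 j [-0.23  0.57  0.51  1.59 -0.3   1.06  1.62] gap 0.189
[ 666.  -128.5  150. ] shift [  -0.2    0.7 -110.9]
[ 377.  -270.5  150. ] shift [ 231.1 -224.3   -0.4]
[ 377.  -270.5   52. ] shift [ 0.1 -0.  98. ]
```

View pics/g2.png

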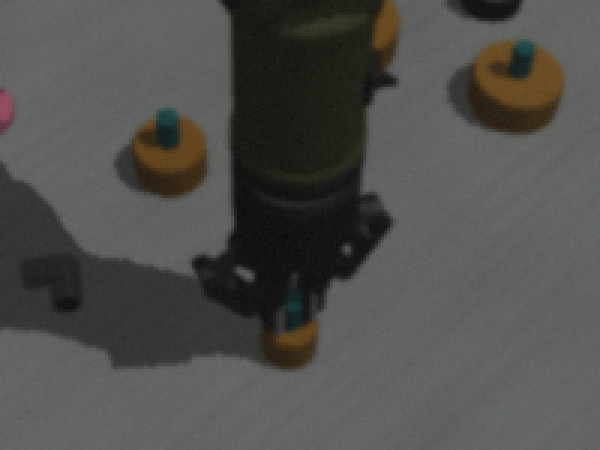

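The fingers hold the small knob at crop pixel (293,310), gap 0.19. Lifting and carrying it to the small port.

Request:
{"name": "jog_arm", "arguments": {"moves": [[-1,0,0,-30,0,0,0],[-1,0,0,-65,0,0,0],[-1,0,0,-100,0,0,0],[-1,25,-25,-110,0,0,0],[-1,50,-50,-110,0,0,0],[-1,76,-75,-110,0,0,0],[-1,105,-102,-110,0,0,0],[-1,134,-130,-110,0,0,0],[-1,163,-158,-110,0,0,0],[-1,190,-185,-110,0,0,0],[-1,213,-207,-110,0,0,0],[-1,231,-223.5,-110,0,0,0]]}}

```text
time_s: 4.75
tcp_pos: [0.3733, -0.2716, 0.1479]
tcp_rot: [-0.0, 0.158, 0.988, 0.0]
wrist_force: [-0.7, 0.7, 1.3]
finger_gap: 0.189
grasp_force: 58.6
```

Request:
{"name": "jog_arm", "arguments": {"moves": [[-1,0,0,0,0,0,0],[-1,0,0,0,0,0,0],[-1,0,0,15,0,0,0],[-1,0,0,40,0,0,0],[-1,0,0,40,0,0,0],[-1,0,0,40,0,0,0],[-1,0,0,40,0,0,0]]}}

```text
time_s: 5.33
tcp_pos: [0.3774, -0.2703, 0.1089]
tcp_rot: [0.0, 0.156, 0.988, -0.0]
wrist_force: [0.4, 0.8, -0.5]
finger_gap: 0.186
grasp_force: 58.6
```

```bash
python3 to.py 377 -270.5 49;python3 - <<'E'
from h import *
a=cv2.resize(ctrl.snapshot("scene")[0][150:300,130:330,::-1],None,fx=3,fy=3,interpolation=3)
cv2.imwrite("pics/g3.png",a)
E
```

```text
t 5.3333 tcp [ 377.4 -270.3  108.9] Rx [-0.951  0.308 -0.   ] tilt 0.04 j [-0.14  0.01  0.72  2.07 -0.01  1.06  1.84] gap 0.186
[ 377.  -270.5   49. ] shift [ 0.3 -0.3 59.9]
```

View pics/g3.png

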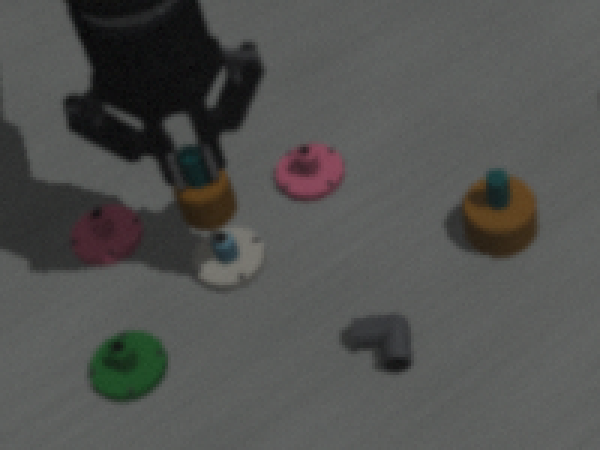

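The cover hangs at crop (207,205) above the small port at (228,252). With perspective that is what alignment should look like, so I'll lower and release.

Request:
{"name": "jog_arm", "arguments": {"moves": [[-1,0.3,-0.3,20,0,0,0],[-1,0.3,-0.3,40,0,0,0],[-1,0.3,-0.3,52,0,0,0],[-1,0.3,-0.3,57,0,0,0],[-1,0.3,-0.3,59,0,0,0],[-1,0.3,-0.3,60,0,0,0],[-1,0.3,-0.3,60,0,0,0],[-1,0.3,-0.3,60,0,0,0]]}}

```text
time_s: 6.05
tcp_pos: [0.3769, -0.2709, 0.0492]
tcp_rot: [0.001, 0.156, 0.988, -0.0]
wrist_force: [-0.2, -0.4, -0.4]
finger_gap: 0.184
grasp_force: 58.7
```

Request:
{"name": "jog_arm", "arguments": {"moves": [[0,0,0,0,0,0,0],[0,0,0,0,0,0,0],[0,0,0,0,0,0,0],[0,0,0,0,0,0,0],[0,0,0,-20,0,0,0],[0.4,0,0,-50,0,0,0],[0.6,0,0,-85,0,0,0],[0.6,0,0,-85,0,0,0],[0.6,0,0,-85,0,0,0]]}}

```text
time_s: 6.8
tcp_pos: [0.3777, -0.2713, 0.1353]
tcp_rot: [0.002, 0.156, 0.988, -0.0]
wrist_force: [0.0, -0.0, -0.2]
finger_gap: 0.8
grasp_force: 0.0
```

```bash
python3 to.py 491 -91.5 135 491 -91.5 38;python3 - <<'E'
from h import *
p,d=ctrl.snapshot("scene");W=cloud("scene",p,d);am,te,_=masks(p)
s=np.s_[150:300,130:330]
near=np.hypot(W[...,0]-.38,W[...,1]+.27)<.05
print("amber top z",np.nanpercentile(W[...,2][near&am],[5,95]),"knob",np.nanpercentile(W[...,2][near&te],95), circ(W[near&te&(W[...,2]>.06)]))
cv2.imwrite("pics/g4.png",cv2.resize(p[s][...,::-1],None,fx=3,fy=3,interpolation=3))
E
```

```text
t 6.8 tcp [ 377.7 -271.3  135.3] Rx [-0.951  0.308 -0.005] tilt 0.29 j [-0.15 -0.03  0.72  2.04  0.02  1.12  1.81] gap 0.8
[491.  -91.5 135. ] shift [-52.4 205.9   0.7]
[491.  -91.5  38. ] shift [ 0.5 -0.1 97. ]
amber top z [0.02509032 0.04287355] knob 0.0728179348511505 (379.0, -271.3, 15.9)
```

View pics/g4.png

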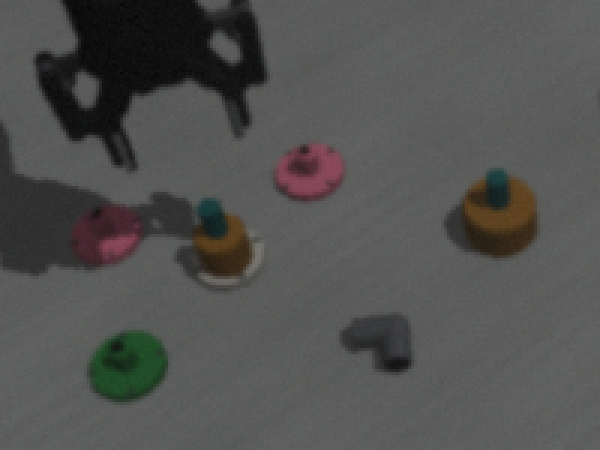

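The small cover is seated: upright on the flange at crop (222,250), with the knob top at about 0.074 m. Next is the medium cover.

Request:
{"name": "jog_arm", "arguments": {"moves": [[1,-8,31,0,0,0,0],[1,-17,66,0,0,0,0],[1,-26,102,0,0,0,0],[1,-35,138,0,0,0,0],[1,-44,173,0,0,0,0],[1,-50,198,0,0,0,0],[1,-52.4,206,0,0,0,0],[1,-52.4,206,0,0,0,0],[1,-52.4,206,15,0,0,0],[1,-52.4,206,15,0,0,0],[1,-52.4,206,15,0,0,0],[1,-52.4,206,15,0,0,0]]}}

```text
time_s: 7.85
tcp_pos: [0.4888, -0.0922, 0.1183]
tcp_rot: [-0.0, 0.157, 0.988, -0.0]
wrist_force: [-0.0, 0.0, 0.1]
finger_gap: 0.999
grasp_force: 0.0
```

```bash
python3 to.py 491 -91.5 39
```

```text
t 7.85 tcp [488.8 -92.2 118.3] Rx [-0.95   0.311  0.001] tilt 0.04 j [-0.36  0.09  0.52  1.98 -0.05  1.09  1.43] gap 0.999
[491.  -91.5  39. ] shift [-2.   1.4 79.3]
```

Request:
{"name": "jog_arm", "arguments": {"moves": [[1,-2,1.5,30,0,0,0],[1,-2,1.5,60,0,0,0],[1,-2,1.5,79,0,0,0],[1,-2,1.5,79,0,0,0],[1,-2,1.5,79,0,0,0],[-1,-2,1.5,79,0,0,0],[-1,-2,1.5,79,0,0,0],[-1,-2,1.5,79,0,0,0],[-1,-2,1.5,79,0,0,0],[-1,-2,1.5,79,0,0,0],[-1,-2,1.5,79,0,0,0],[-1,-2,1.5,79,0,0,0]]}}

```text
time_s: 8.85
tcp_pos: [0.4923, -0.0901, 0.0399]
tcp_rot: [0.0, 0.156, 0.988, 0.0]
wrist_force: [-1.3, -0.6, 4.1]
finger_gap: 0.188
grasp_force: 58.4
```

```bash
python3 to.py 491 -91.5 150 545.5 -395.5 150 545.5 -395.5 49
```

```text
t 8.85 tcp [492.3 -90.1  39.9] Rx [-0.951  0.309 -0.001] tilt 0.06 j [-0.34  0.21  0.51  2.04 -0.12  0.92  1.49] gap 0.188
[491.  -91.5 150. ] shift [   0.7   -1.7 -110.1]
[ 545.5 -395.5  150. ] shift [-145.7 -272.3    0. ]
[ 545.5 -395.5   49. ] shift [ 1.00e-01 -0.00e+00  1.01e+02]
```

Request:
{"name": "jog_arm", "arguments": {"moves": [[-1,0,0,-30,0,0,0],[-1,0,0,-65,0,0,0],[-1,0,0,-100,0,0,0],[-1,-12,-22,-110,0,0,0],[-1,-27,-51,-110,0,0,0],[-1,-43,-81,-110,0,0,0],[-1,-60,-113,-110,0,0,0],[-1,-77,-145,-110,0,0,0],[-1,-94,-177,-110,0,0,0],[-1,-110,-208,-110,0,0,0],[-1,-125,-236,-110,0,0,0],[-1,-137,-259,-110,0,0,0]]}}

```text
time_s: 9.85
tcp_pos: [0.5418, -0.3813, 0.1487]
tcp_rot: [-0.0, 0.157, 0.988, -0.0]
wrist_force: [-0.1, -0.5, 0.5]
finger_gap: 0.184
grasp_force: 58.7
```

Request:
{"name": "jog_arm", "arguments": {"moves": [[-1,-8,-15,0,0,0,0],[-1,-8,-15,0,0,0,0],[-1,-8,-15,20,0,0,0],[-1,-8,-15,40,0,0,0],[-1,-8,-15,40,0,0,0],[-1,-8,-15,40,0,0,0],[-1,-8,-15,40,0,0,0]]}}

```text
time_s: 10.43
tcp_pos: [0.5457, -0.395, 0.1101]
tcp_rot: [0.0, 0.156, 0.988, -0.0]
wrist_force: [0.6, 0.5, -0.5]
finger_gap: 0.191
grasp_force: 58.7
```

```bash
python3 to.py 545.5 -395.5 50;python3 - <<'E'
from h import *
p,d=ctrl.snapshot("scene");W=cloud("scene",p,d);am,te,_=masks(p);z=W[...,2]
near=np.hypot(W[...,0]-.5455,W[...,1]+.3955)<.06
print("amber",circ(W[near&am]),(W[near&am].mean(0)*1e3).round(1))
s=np.s_[230:380,100:300]
cv2.imwrite("pics/g5.png",cv2.resize(p[s][...,::-1],None,fx=3,fy=3,interpolation=3))
E
```

```text
t 10.4333 tcp [ 545.7 -395.   110.1] Rx [-0.951  0.308 -0.001] tilt 0.04 j [ 0.11  0.51  0.65  1.55 -0.32  1.19  2.07] gap 0.191
[ 545.5 -395.5   50. ] shift [ 0.1 -0.5 60.1]
amber (548.3, -394.4, 53.9) [ 561.6 -395.    97.1]
```

View pics/g5.png

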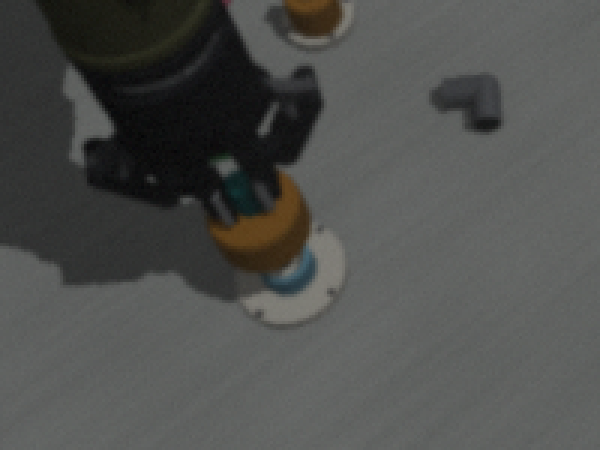

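The medium cover hangs level at crop (262,225), just above its stub at (292,275), and is laterally in line. Lowering.

Request:
{"name": "jog_arm", "arguments": {"moves": [[-1,0,-0.5,20,0,0,0],[-1,0,-0.5,40,0,0,0],[-1,0,-0.5,52,0,0,0],[-1,0,-0.5,57,0,0,0],[-1,0,-0.5,59,0,0,0],[-1,0,-0.5,60.3,0,0,0],[-1,0,-0.5,60.3,0,0,0],[-1,0,-0.5,60.3,0,0,0]]}}

```text
time_s: 11.15
tcp_pos: [0.5458, -0.3965, 0.0501]
tcp_rot: [0.001, 0.156, 0.988, -0.0]
wrist_force: [0.4, 0.0, -1.5]
finger_gap: 0.189
grasp_force: 58.8
```

Request:
{"name": "jog_arm", "arguments": {"moves": [[0,0,0,0,0,0,0],[0,0,0,0,0,0,0],[0,0,0,0,0,0,0],[0,0,0,0,0,0,0],[0,0,0,-20,0,0,0],[0.4,0,0,-50,0,0,0],[0.6,0,0,-85,0,0,0],[0.6,0,0,-110,0,0,0],[0.6,0,0,-110,0,0,0],[0.6,0,0,-110,0,0,0]]}}

```text
time_s: 11.98
tcp_pos: [0.5459, -0.3967, 0.1612]
tcp_rot: [0.002, 0.156, 0.988, -0.001]
wrist_force: [0.1, 0.1, -0.3]
finger_gap: 0.799
grasp_force: 0.0
```

```bash
python3 to.py 623 162.5 160 623 162.5 38;python3 - <<'E'
from h import *
p,d=ctrl.snapshot("scene");W=cloud("scene",p,d);am,te,_=masks(p)
near=np.hypot(W[...,0]-.5455,W[...,1]+.3955)<.06
k=W[near&te&(W[...,2]>.06)&(W[...,2]<.08)]
print("knob",(k.max(0)*1e3).round(1), circ(k))
s=np.s_[230:380,100:300]
cv2.imwrite("pics/g6.png",cv2.resize(p[s][...,::-1],None,fx=3,fy=3,interpolation=3))
E
```

```text
t 11.9833 tcp [ 545.9 -396.7  161.2] Rx [-0.951  0.309 -0.004] tilt 0.23 j [ 0.1   0.47  0.66  1.5  -0.3   1.27  2.05] gap 0.799
[623.  162.5 160. ] shift [9.930e+01 5.557e+02 4.000e-01]
[623.  162.5  38. ] shift [5.00e-01 1.00e-01 1.22e+02]
knob [ 553.6 -389.1   74.2] (545.2, -395.4, 16.8)
```

View pics/g6.png

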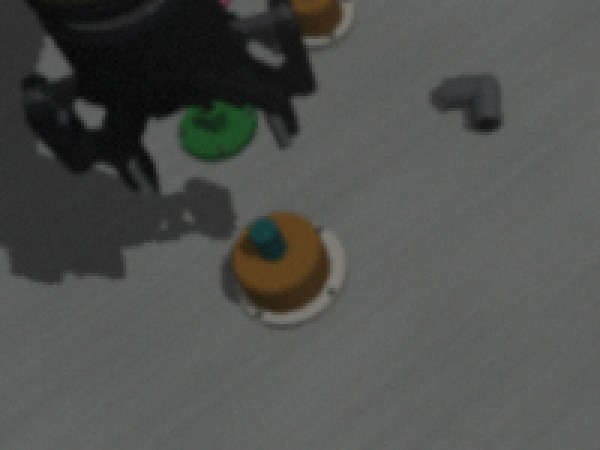

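The medium cover is seated upright at crop (282,262). Next is the large cover.

Request:
{"name": "jog_arm", "arguments": {"moves": [[1,5,25,0,0,0,0],[1,12,62,0,0,0,0],[1,19,102,0,0,0,0],[1,26,143,0,0,0,0],[1,33,184,0,0,0,0],[1,40,225,0,0,0,0],[1,48,266,0,0,0,0],[1,55,307,0,0,0,0],[1,62,348,0,0,0,0],[1,69,389,0,0,0,0],[1,76,430,0,0,0,0],[1,84,470,0,0,0,0]]}}

```text
time_s: 13.03
tcp_pos: [0.6091, 0.0795, 0.1572]
tcp_rot: [-0.001, 0.156, 0.988, -0.0]
wrist_force: [1.1, 0.5, 0.8]
finger_gap: 1.003
grasp_force: 0.0
```

Request:
{"name": "jog_arm", "arguments": {"moves": [[1,7,38,0,0,0,0],[1,12,68,0,0,0,0],[1,15,85.5,0,0,0,0],[1,15,85.5,20,0,0,0],[1,15,85.5,40,0,0,0],[1,15,85.5,40,0,0,0],[1,15,85.5,40,0,0,0],[1,15,85.5,40,0,0,0]]}}

```text
time_s: 13.7
tcp_pos: [0.6226, 0.1619, 0.1194]
tcp_rot: [0.0, 0.157, 0.988, -0.0]
wrist_force: [-0.1, -0.0, -0.0]
finger_gap: 1.001
grasp_force: 0.0
```

```bash
python3 to.py 623 162.5 39
```

```text
t 13.7 tcp [622.6 161.9 119.4] Rx [-0.951  0.31  -0.   ] tilt 0.03 j [-0.65  0.4   0.44  1.62 -0.18  1.16  1.1 ] gap 1.001
[623.  162.5  39. ] shift [-0.1  0.7 80.4]
```

Request:
{"name": "jog_arm", "arguments": {"moves": [[1,0,0.5,30,0,0,0],[1,0,0.5,60,0,0,0],[1,0,0.5,80,0,0,0],[1,0,0.5,80,0,0,0],[1,0,0.5,80,0,0,0],[-1,0,0.5,80,0,0,0],[-1,0,0.5,80,0,0,0],[-1,0,0.5,80,0,0,0],[-1,0,0.5,80,0,0,0],[-1,0,0.5,80,0,0,0],[-1,0,0.5,80,0,0,0],[-1,0,0.5,80,0,0,0]]}}

```text
time_s: 14.7
tcp_pos: [0.623, 0.1637, 0.0398]
tcp_rot: [0.001, 0.156, 0.988, 0.0]
wrist_force: [-0.9, -0.3, 3.6]
finger_gap: 0.189
grasp_force: 58.6
```

```bash
python3 to.py 623 162.5 150 528 395.5 150 528 395.5 49
```

```text
t 14.7 tcp [623.  163.7  39.8] Rx [-0.951  0.309 -0.001] tilt 0.07 j [-0.63  0.48  0.42  1.68 -0.22  1.02  1.12] gap 0.189
[623.  162.5 150. ] shift [  -0.5   -1.1 -110.2]
[528.  395.5 150. ] shift [162.3 192.3   0. ]
[528.  395.5  49. ] shift [ 1.00e-01 -1.00e-01  1.01e+02]
```

Request:
{"name": "jog_arm", "arguments": {"moves": [[-1,0,0,-30,0,0,0],[-1,0,0,-65,0,0,0],[-1,0,0,-100,0,0,0],[-1,13,15,-110,0,0,0],[-1,32,38,-110,0,0,0],[-1,52,61,-110,0,0,0],[-1,73,86,-110,0,0,0],[-1,94,111,-110,0,0,0],[-1,115,136,-110,0,0,0],[-1,134,158,-110,0,0,0],[-1,150,177,-110,0,0,0],[-1,162,191,-110,0,0,0]]}}

```text
time_s: 15.7
tcp_pos: [0.5251, 0.3983, 0.1484]
tcp_rot: [-0.001, 0.155, 0.988, 0.0]
wrist_force: [-0.1, 0.6, -1.0]
finger_gap: 0.188
grasp_force: 58.6
```

Request:
{"name": "jog_arm", "arguments": {"moves": [[-1,0,0,0,0,0,0],[-1,0,0,0,0,0,0],[-1,0,0,20,0,0,0],[-1,0,0,40,0,0,0],[-1,0,0,40,0,0,0],[-1,0,0,40,0,0,0],[-1,0,0,40,0,0,0]]}}

```text
time_s: 16.28
tcp_pos: [0.5285, 0.3942, 0.1099]
tcp_rot: [0.001, 0.157, 0.988, 0.0]
wrist_force: [-0.3, 0.2, 0.4]
finger_gap: 0.187
grasp_force: 58.7
```

```bash
python3 to.py 528 395.5 49.8;python3 - <<'E'
from h import *
p,d=ctrl.snapshot("scene")
s=np.s_[60:210,330:530]
cv2.imwrite("pics/g7.png",cv2.resize(p[s][...,::-1],None,fx=3,fy=3,interpolation=3))
E
```

```text
t 16.2833 tcp [528.5 394.2 109.9] Rx [-0.951  0.31  -0.001] tilt 0.06 j [-0.95  0.43  0.35  1.58 -0.15  1.16  0.68] gap 0.187
[528.  395.5  49.8] shift [ 0.9  1.  60.1]
```

View pics/g7.png

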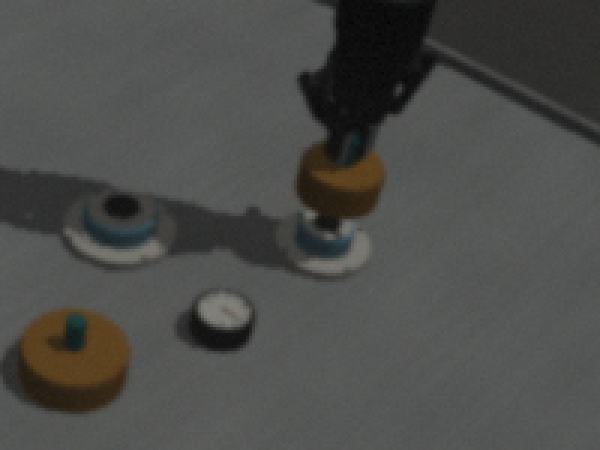

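The large cover is at crop (341,180) above its port at (325,240). With about 14 px of perspective shift it is in line, so lowering.

Request:
{"name": "jog_arm", "arguments": {"moves": [[-1,0.5,0.5,20,0,0,0],[-1,0.5,0.5,40,0,0,0],[-1,0.5,0.5,52,0,0,0],[-1,0.5,0.5,57,0,0,0],[-1,0.5,0.5,59,0,0,0],[-1,0.5,0.5,60.3,0,0,0],[-1,0.5,0.5,60.3,0,0,0],[-1,0.5,0.5,60.3,0,0,0]]}}

```text
time_s: 17.0
tcp_pos: [0.528, 0.3964, 0.0499]
tcp_rot: [0.001, 0.156, 0.988, 0.001]
wrist_force: [1.2, -0.4, 0.3]
finger_gap: 0.185
grasp_force: 59.0
```

Request:
{"name": "jog_arm", "arguments": {"moves": [[0,0,0,0,0,0,0],[0,0,0,0,0,0,0],[0,0,0,0,0,0,0],[0,0,0,0,0,0,0],[0,0,0,-20,0,0,0],[0.4,0,0,-50,0,0,0],[0.6,0,0,-85,0,0,0],[0.6,0,0,-110,0,0,0],[0.6,0,0,-110,0,0,0],[0.6,0,0,-110,0,0,0]]}}

```text
time_s: 17.83
tcp_pos: [0.5282, 0.3966, 0.1611]
tcp_rot: [0.001, 0.156, 0.988, 0.002]
wrist_force: [-0.3, -0.6, -1.0]
finger_gap: 0.801
grasp_force: 0.0
```

```bash
python3 to.py 484.7 102.5 160 484.7 102.5 39;python3 - <<'E'
from h import *
p,d=ctrl.snapshot("scene");W=cloud("scene",p,d);am,te,_=masks(p)
near=np.hypot(W[...,0]-.528,W[...,1]-.3955)<.06
k=W[near&te&(W[...,2]>.06)&(W[...,2]<.085)]
print("knob",(k.max(0)*1e3).round(1), circ(k))
s=np.s_[60:210,330:530]
cv2.imwrite("pics/g8.png",cv2.resize(p[s][...,::-1],None,fx=3,fy=3,interpolation=3))
E
```

```text
t 17.8333 tcp [528.2 396.6 161.1] Rx [-0.951  0.309 -0.002] tilt 0.25 j [-0.96  0.39  0.35  1.53 -0.14  1.24  0.67] gap 0.801
[484.7 102.5 160. ] shift [ -49.5 -293.2    0. ]
[484.7 102.5  39. ] shift [  0.3  -0.5 121. ]
knob [534.7 400.9  73.9] (529.3, 394.5, 13.2)
```

View pics/g8.png

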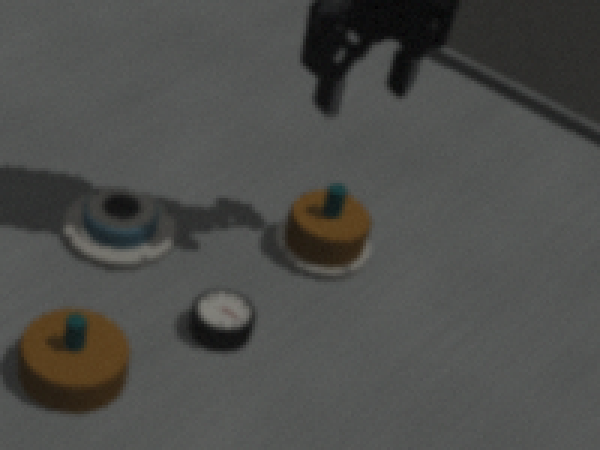

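The large cover is seated at crop (328,230), knob top 0.074 m. Next is the xlarge cover.

Request:
{"name": "jog_arm", "arguments": {"moves": [[1,-4,-25,0,0,0,0],[1,-10,-60,0,0,0,0],[1,-16,-98,0,0,0,0],[1,-23,-138,0,0,0,0],[1,-30,-178,0,0,0,0],[1,-37,-218,0,0,0,0],[1,-43,-254,0,0,0,0],[1,-48,-280,0,0,0,0],[1,-49.5,-293,0,0,0,0],[1,-49.5,-293,20,0,0,0],[1,-49.5,-293,40,0,0,0],[1,-49.5,-293,40,0,0,0]]}}

```text
time_s: 18.88
tcp_pos: [0.4804, 0.1017, 0.1146]
tcp_rot: [-0.003, 0.156, 0.988, -0.002]
wrist_force: [-0.8, 0.0, -0.0]
finger_gap: 0.999
grasp_force: 0.0
```

Request:
{"name": "jog_arm", "arguments": {"moves": [[1,0,0,0,0,0,0],[1,0,0,0,0,0,0],[1,0,0,0,0,0,0]]}}

```text
time_s: 19.13
tcp_pos: [0.4844, 0.1026, 0.1195]
tcp_rot: [0.001, 0.156, 0.988, 0.0]
wrist_force: [0.1, -1.1, 0.6]
finger_gap: 0.997
grasp_force: 0.0
```

```bash
python3 to.py 484.7 102.5 39
```

```text
t 19.1333 tcp [484.4 102.6 119.5] Rx [-0.951  0.308 -0.001] tilt 0.08 j [-0.75  0.08  0.51  1.98 -0.04  1.09  1.04] gap 0.997
[484.7 102.5  39. ] shift [-0.3 -0.1 80.5]
```

Request:
{"name": "jog_arm", "arguments": {"moves": [[1,0,0,30,0,0,0],[1,0,0,60,0,0,0],[1,0,0,80,0,0,0],[1,0,0,80,0,0,0],[1,0,0,80,0,0,0],[-1,0,0,80,0,0,0],[-1,0,0,80,0,0,0],[-1,0,0,80,0,0,0],[-1,0,0,80,0,0,0],[-1,0,0,80,0,0,0],[-1,0,0,80,0,0,0],[-1,0,0,80,0,0,0]]}}

```text
time_s: 20.13
tcp_pos: [0.4843, 0.1022, 0.0396]
tcp_rot: [0.0, 0.156, 0.988, 0.001]
wrist_force: [-1.7, 0.3, 5.4]
finger_gap: 0.187
grasp_force: 58.4
```

```bash
python3 to.py 484.7 102.5 150 384 267 150 384 267 49
```

```text
t 20.1333 tcp [484.3 102.2  39.6] Rx [-0.951  0.309 -0.001] tilt 0.08 j [-0.73  0.19  0.5   2.05 -0.12  0.92  1.1 ] gap 0.187
[484.7 102.5 150. ] shift [  -0.4    0.5 -110.4]
[384. 267. 150.] shift [146.6 125.4   0. ]
[384. 267.  49.] shift [ 1.00e-01 -1.00e-01  1.01e+02]
```

Request:
{"name": "jog_arm", "arguments": {"moves": [[-1,0,0,-30,0,0,0],[-1,0,0,-65,0,0,0],[-1,0,0,-100,0,0,0],[-1,12,10,-110,0,0,0],[-1,30,26,-110,0,0,0],[-1,50,43,-110,0,0,0],[-1,71,61,-110,0,0,0],[-1,92,79,-110,0,0,0],[-1,112,97,-110,0,0,0],[-1,129,112,-110,0,0,0],[-1,140,121,-110,0,0,0],[-1,146,126,-110,0,0,0]]}}

```text
time_s: 21.13
tcp_pos: [0.382, 0.2685, 0.1482]
tcp_rot: [-0.0, 0.155, 0.988, -0.0]
wrist_force: [0.3, 0.6, -1.4]
finger_gap: 0.183
grasp_force: 58.7
```

Request:
{"name": "jog_arm", "arguments": {"moves": [[-1,0,0,0,0,0,0],[-1,0,0,0,0,0,0],[-1,0,0,20,0,0,0],[-1,0,0,40,0,0,0],[-1,0,0,40,0,0,0],[-1,0,0,40,0,0,0],[-1,0,0,40,0,0,0]]}}

```text
time_s: 21.72
tcp_pos: [0.3847, 0.2663, 0.1095]
tcp_rot: [0.0, 0.157, 0.988, 0.0]
wrist_force: [0.1, -0.1, -0.5]
finger_gap: 0.188
grasp_force: 58.8
```

```bash
python3 to.py 384 267 49.6;python3 - <<'E'
from h import *
p,d=ctrl.snapshot("scene")
s=np.s_[60:210,280:480]
cv2.imwrite("pics/g9.png",cv2.resize(p[s][...,::-1],None,fx=3,fy=3,interpolation=3))
E
```

```text
t 21.7167 tcp [384.7 266.3 109.5] Rx [-0.951  0.31  -0.001] tilt 0.06 j [-0.97  0.03  0.31  2.05 -0.01  1.07  0.6 ] gap 0.188
[384.  267.   49.6] shift [ 0.9  0.4 59.9]
```

View pics/g9.png

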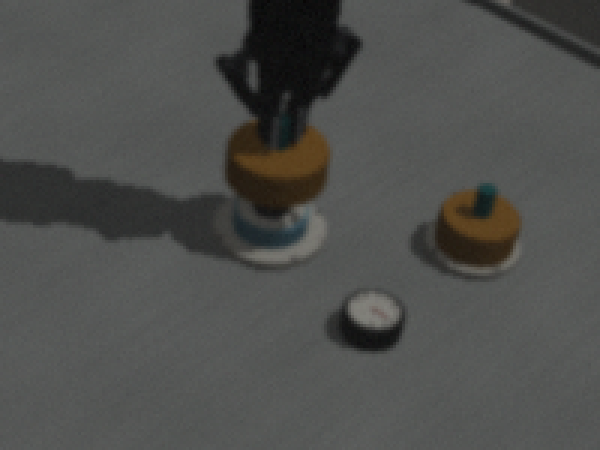

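The xlarge cover is at crop (278,165) above its port at (271,228) and in line. Lowering.

Request:
{"name": "jog_arm", "arguments": {"moves": [[-1,0.9,0.4,20,0,0,0],[-1,0.9,0.4,40,0,0,0],[-1,0.9,0.4,52,0,0,0],[-1,0.9,0.4,57,0,0,0],[-1,0.9,0.4,59,0,0,0],[-1,0.9,0.4,60.3,0,0,0],[-1,0.9,0.4,60.3,0,0,0],[-1,0.9,0.4,60.3,0,0,0]]}}

```text
time_s: 22.43
tcp_pos: [0.3839, 0.2682, 0.0496]
tcp_rot: [0.001, 0.156, 0.988, 0.001]
wrist_force: [0.3, 0.3, 0.6]
finger_gap: 0.193
grasp_force: 58.8
```

Request:
{"name": "jog_arm", "arguments": {"moves": [[0,0,0,0,0,0,0],[0,0,0,0,0,0,0],[0,0,0,0,0,0,0],[0,0,0,0,0,0,0],[0,0,0,-20,0,0,0],[0.4,0,0,-50,0,0,0],[0.6,0,0,-85,0,0,0],[0.6,0,0,-120,0,0,0],[0.6,0,0,-130,0,0,0],[0.6,0,0,-130,0,0,0],[0.6,0,0,-130,0,0,0],[0.6,0,0,-130,0,0,0]]}}

```text
time_s: 23.43
tcp_pos: [0.3821, 0.2668, 0.1768]
tcp_rot: [-0.001, 0.156, 0.988, -0.001]
wrist_force: [-0.0, 0.1, -0.8]
finger_gap: 0.797
grasp_force: 0.0
```

```bash
python3 - <<'E'
from h import *
p,d=ctrl.snapshot("scene");W=cloud("scene",p,d);am,te,_=masks(p)
for x,y in((.377,-.2705),(.5455,-.3955),(.528,.3955),(.384,.267)):
    k=W[(np.hypot(W[...,0]-x,W[...,1]-y)<.06)&te&(W[...,2]>.06)&(W[...,2]<.085)]
    print("knob",(k.max(0)*1e3).round(1), circ(k))
cv2.imwrite("pics/g10.png",p[60:360,130:530,::-1].repeat(2,0).repeat(2,1))
E
```

```text
knob [ 387.2 -265.1   73.7] (380.0, -271.2, 15.5)
knob [ 553.1 -389.1   73.7] (545.1, -396.2, 16.0)
knob [535.4 400.5  73.4] (528.8, 393.0, 15.1)
knob [390.1 274.1  71.6] (384.2, 268.1, 16.7)
```

View pics/g10.png

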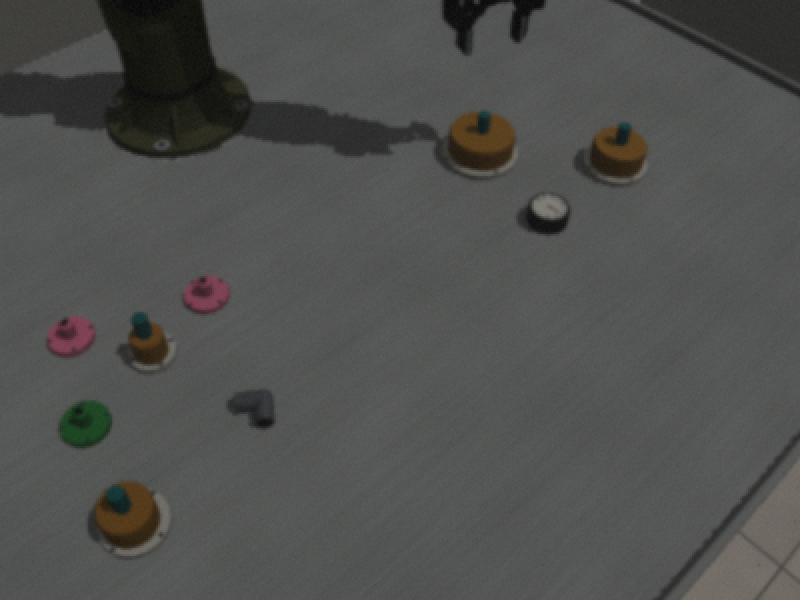

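All four covers sit upright on their flanges, at (482,142), (619,152), (149,342) and (130,515). The gauge (548,212) and elbow (255,405) are undisturbed, and the gripper is clear of everything.

```bash
python3 -c "
from cell import ctrl
print(ctrl.finish_job())"
```

```text
the job is handed in; nothing more can be done
None
```

All four covers are seated upright on their matching ports, the elbow and gauge were left alone, and the job was handed in at about 23.5 s; no verdict came back.

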